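# Snap the cover onto the terminal housing

### The job

Pick up the orange clip-on cover, set it lengthwise over the open grey terminal housing so that one clip arm hangs outside each short end, and press it straight down until both clips have snapped under the sprung steel catches and the cover sits flush on the rim. Then keep pressing it home with a steady 20 N or so for about half a second, and let go; cover and housing crack if they are pressed or wedged together with more than 32 N at any time. Keep the cover level and leave the other things on the bench where they are.

Things in the scene. Friction and masses are not known exactly. Their poses are not given: they have to be found in the camera images.
- cover_grip (a point): Middle of the grip rib on top of the orange plastic cover, where to grasp it, with the fingers closing along x. The rib runs across the cover: 14 mm thick along x, 56 mm along y, 26 mm high (13 mm above and below this point). Cover: 0.10 to 0.18 kg, 55 mm high, standing on its two clip arms; x along its length, y across, z up; the same after half a turn about z.
- cover_plate (a point): Middle of the underside of the cover's plate (114 x 66 x 5 mm), 18 mm below the grip point, same axes; fully home, it coincides with the rim point. Below the plate: skirts on the long sides, 50 mm long, 16 mm deep, inner faces 60 mm apart; a rigid clip arm at each end, 22 mm wide, 24 mm deep, inner faces at x = +-51 mm, with a barb at its foot, 4 mm high, pointing inward to x = +-46.8 mm.
- housing_rim (a point): Middle of the open mouth of the grey terminal housing, level with its rim, 48 mm above the bench. x along its length, y across, z up; the same after half a turn. Walls 90 mm (x) by 56 mm (y) outside, so the cover has 2 mm to spare on each long side. The rim is a rigid stop for the plate: there the force rises steeply.
- housing: The same housing, screwed to the bench; origin under its middle, on the bench. Flange 130 x 72 x 6 mm; black terminal strip with brass screws inside, its top 16 mm below the rim. At each short end a sprung steel catch, 24 mm wide, stands out 5 mm: a ramp from 7 to 16 mm below the rim, a nose, and a flat ledge 18.5 mm below the rim.
- catch_a (a joint): Catch in the housing's +x end wall, m: 0 = fully out (at rest, or sprung over the barb), up to 0.006 as it is driven in. Pressing the cover: barbs meet the ramps with the plate about 14 mm above the rim; resistance rises to 10 to 18 N, then falls to a few N with the plate about 7 mm up; 1.5 mm above the rim the catches spring out over the barbs; then the plate meets the rim.
- catch_b (a joint): Catch in the housing's -x end wall, same values. Each catch spring: about 4 N at rest, plus 1.4 N per mm; polished and slippery.
- petri_dish: Bystander, leave alone: glass dish of white pellets, 44 mm across, 9 mm high. Origin at the middle of its underside.
- jar3: Bystander, leave alone: sample jar with a yellow cap, 54 mm across, 75 mm high. Origin at the middle of its underside.
- stopwatch: Bystander, leave alone: black stopwatch, 70 x 58 x 18 mm. Origin at the middle of its underside.
- tape_roll: Bystander, leave alone: roll of masking tape lying flat, 82 mm across, 24 mm high. Origin at the middle of its underside.
- die_holder: Bystander, leave alone: small wooden block with two steel dies, 32 x 60 x 26 mm. Origin at the middle of its underside.
- jar1: Bystander, leave alone: sample jar with a blue cap, 68 mm across, 100 mm high. Origin at the middle of its underside.
- screwdriver: Bystander, leave alone: screwdriver with a yellow handle, 213 mm long. Origin at the middle of its underside.

How it is judged:
By the outcome, as a careful person would: the job done as asked, in the order asked, and still so for the second after the job is handed in, with the robot touching nothing.
It also fails if it takes over 51 s, if anything falls off the work surface, if the arm or the gripper's body presses on something with over 40 N, if the wrist force passes 120 N, or if a joint passes its speed limit or range.

### The arm

A 6-joint arm with a two-finger parallel gripper is mounted at the origin on a cart in front of the work surface, level with it; the furniture and walls round the work are solid. World frame = base frame: x ahead of the robot, y to its left, z up, the work surface at z = 0. Lengths are in m, angles in rad, forces in N, time in s.
With the tool pointing down it reaches from about 0.25 to 0.775 m from the base axis. Payload 8.9 kg.
Tool frame: the origin (TCP) lies between the finger pads; the fingertips stand 11 mm ahead of it and the grasp point (between the pads) lies 8 mm behind it; z points along the fingers, y is the direction in which the jaws open and shut (so a half turn about z gives the same grasp; the last joint's range is limited). The gripper opens to 85 mm and grips with 20 to 120 N. Pads are 22 mm wide; open, the fingers measure 114 mm over their backs; the gripper's body (76 mm by 85 mm) begins 54 mm behind the grasp point. The pads swing forward as they close: fully open they stand 13 mm farther back than shut.
Start: joints at [1.128, 0.291, -0.153, 1.127, 0, 1.431], TCP at [0.157, 0.501, 0.242] pointing down, gripper open.
Joint ranges: [-2.52, 2.52], [-0.91, 1.74], [-1.3, 1.37], [-1.96, 2.02], [-1.52, 1.47], [-3.14, 3.14]. Speed limits (rad/s): [2.22, 2.22, 2.79, 3.14, 3.14, 3.14].

### API

Orientations are given as a unit quaternion [x, y, z, w].
In Python, from cell import telemetry, optics, robot, finder gives the robot as it stands. The module is installed in compiled form; this text tells all that it offers.
- The arm moves only by the tool step_arm, never from a script. Its argument "rows" is a list that holds one entry, the list of rows, each a list of 6 numbers: the shift along the tool's x, y, z in m, then the turn, a rotation vector about the tool's x, y, z in degrees. A call has 1 to 20 rows; each row shifts and turns the commanded pose from where the row before left it, along the tool's axes as they then stand; what a row does not reach is not made up. A row lasts 1/8 s, in which the tool goes at most 62.5 mm and 10.7 degrees, less where a joint would pass 70% of its speed; a pose out of reach is approached as far as the arm can. A call with a gripper value outside its range is refused whole. "gripper" is the gripper's target within -1 to 1 (shut at 1, half-way at 0, fully open at -1), set as the call begins (left out, the last holds). The fingers move at their own pace and stop on an object; "squeeze" is the grip in N (left out, the last holds). Time passes only in rows, so rows that do not move let the fingers close. It gives the time, the measured TCP pose, the force and the opening at its end, in the units of the state.
- telemetry.read_state(): the state, without advancing time (a new reading comes with each control period).
- optics.get_image(name): name is "scene" or "top" or "wrist"; returns a dict with "frame" (480x640x3 uint8, blue, green, red), "K" (3x3 intrinsics, pixels), "position" and "attitude" of the camera in the world. Camera axes: x right, y down, z forward; pixel columns grow to the right and rows downward; lengths in m; the calibration is good to about 2 mm. A picture is of the moment at which its call begins. There is no depth.
- robot.job_done(): hands the job in, once; it reports no verdict.
Trained networks look in the newest picture that a camera, given by its name, has taken for a name from the list of things; names that differ only in an ending like _2 or _b are one class to them, and where a whole thing is asked for, a point or a joint stands for the part that bears it (a point fixed in the world has none). Each returns a list of dicts, best first, with "conf" (0 to 1); they miss things now and then, are a little off and sometimes report something else, mostly with a low value. They report only what shows in the picture. A call takes as long as a camera call.
- finder.cut_out(camera, query): "mask" (480x640 bool, what is visible of it) and "rect" ([left, top, width, height] in pixels, round what is visible of it).
The state is a dict: "clock": time; "qpos": joint angles; "joint_vel": joint speeds; "effort": joint torques, N m; "tcp_pos": TCP position; "tool_rot": TCP orientation; "wrist_force": force on the tool from outside, world axes, zero at the start; "torque": the same for the moment, N m; "grip_width": finger opening in m.
Only numpy, scipy, OpenCV 4.12 (cv2) and the standard library are available. Lean on these libraries where they do the work, as an engineer would, in place of code of your own. Each camera call takes 0.05 s, during which the arm holds its last target.

## Working session

There is one attempt and no reset: what is moved stays moved. The work goes in short steps, Python scripts to look and compute and a tool call to move; the robot and the scene stay as the last step left them, time stands still between calls to the robot, and variables do not carry over. Pictures are saved under pics/ and viewed, and the job is handed in when it is done.

Besides the shell and the picture viewer there is one more tool, called after "Emit:" as name(argument=value, ...) on one line, values as JSON. step_arm: Moves the arm, as the interface text tells. Its arguments: {"type":"object","properties":{"rows":{"type":"array","items":{"type":"array","items":{"type":"array","items":{"type":"number"}}}},"gripper":{"type":"number"},"squeeze":{"type":"number"}},"required":["rows"]}

```bash
mkdir -p pics
cat > h.py <<'E'
import numpy as np, cv2
from cell import telemetry, optics, robot, finder
from scipy.spatial.transform import Rotation as R
def Rm(a):
    a=np.array(a,float); return a if a.shape==(3,3) else R.from_quat(a).as_matrix()
def ray(im,u,v):
    d=np.linalg.inv(im['K'])@np.array([u,v,1.]); return np.array(im['position']),Rm(im['attitude'])@d
def onz(im,u,v,z):
    p,d=ray(im,u,v); return p+d*(z-p[2])/d[2]
def proj(im,P):
    c=Rm(im['attitude']).T@(np.array(P)-np.array(im['position'])); q=np.array(im['K'])@c; return q[:2]/q[2]
E
python3 - <<'E'
from h import *
s=telemetry.read_state();print(s)
for c in ['scene','top','wrist']:
    im=optics.get_image(c);cv2.imwrite(f'pics/{c}0.png',im['frame']);print(c,im['position'],im['attitude'],im['K'])
    for q in ['cover_grip','housing']:
        for r in finder.cut_out(c,q)[:2]:
            print(c,q,r['conf'],r['rect'])
E
```

```text
{'clock': 0.0, 'qpos': array([ 1.12768809e+00,  2.91296397e-01, -1.54125163e-01,  1.12669423e+00,
        3.27686996e-05,  1.43148880e+00]), 'joint_vel': array([-1.21518805e-03, -5.16252742e-05, -1.30407222e-03, -8.54523597e-04,
        3.71173884e-04,  1.86945796e-03]), 'effort': array([ 3.64413914e-03, -5.37144971e+01,  3.31365216e+01,  1.59631862e-02,
        2.68391534e-05, -1.68625519e-05]), 'tcp_pos': array([0.15686114, 0.50057722, 0.24172436]), 'tool_rot': array([ 1.51316856e-01,  9.88485090e-01, -6.27249666e-04, -2.05109213e-04]), 'wrist_force': array([-0.38848203, -0.32451257, -1.3076671 ]), 'torque': array([ 0.05004121, -0.01239662, -0.02410981]), 'grip_width': 0.0852478859590341}
scene [-0.74970908  0.64590617  1.40002084] [-0.48694696  0.78142401 -0.33296195  0.2034589 ] [[586.21050228   0.         321.65259418]
 [  0.         586.21050228 231.66619196]
 [  0.           0.           1.        ]]
scene cover_grip 0.5 [343.5, 220.0, 13.6, 23.5]
scene housing 0.8 [283.4, 233.8, 19.7, 29.5]
scene housing 0.48 [433.6, 200.6, 40.6, 17.1]
top [0.39639205 0.0209844  1.65413959] [ 0.71038368 -0.70295565  0.02435225 -0.02480618] [[592.17183273   0.         315.43697927]
 [  0.         592.17183273 239.94991247]
 [  0.           0.           1.        ]]
top cover_grip 0.6 [346.6, 237.1, 38.5, 45.1]
top housing 0.61 [258.9, 221.0, 38.9, 48.4]
top housing 0.54 [446.8, 244.3, 23.6, 10.6]
wrist [0.09433481 0.51976918 0.37410828] [0.79895528 0.58657928 0.07824285 0.10711333] [[333.61074486   0.         321.60970497]
 [  0.         333.61074486 240.02812736]
 [  0.           0.           1.        ]]
wrist housing 0.59 [119.0, 467.6, 18.6, 11.3]
```

View pics/top0.png

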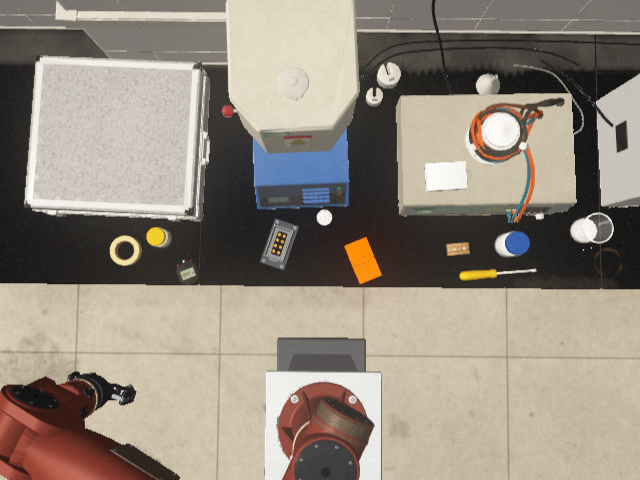

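View pics/scene0.png

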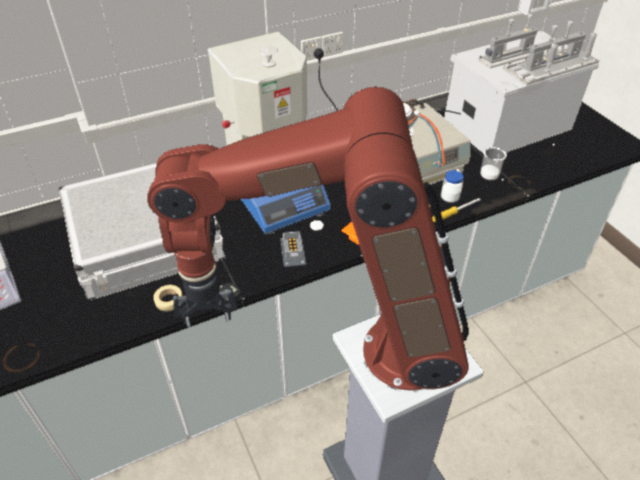

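View pics/wrist0.png

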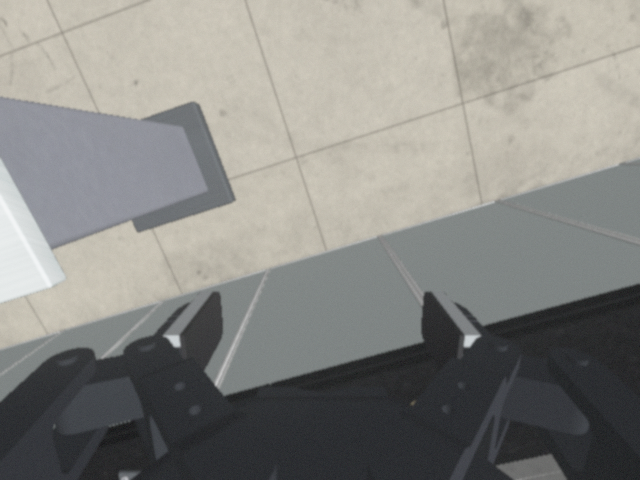

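Run:
```python
from h import *
im=optics.get_image('top');f=im['frame'][190:300,240:400];cv2.imwrite('pics/topz.png',cv2.resize(f,(800,550),interpolation=cv2.INTER_CUBIC))
for q,z in [('cover_grip',.055),('housing',.03)]:
    for r in finder.cut_out('top',q)[:1]:
        m=r['mask'];ys,xs=np.nonzero(m);print(q,m.sum(),xs.mean(),ys.mean(),onz(im,xs.mean(),ys.mean(),z),cv2.minAreaRect(np.c_[xs,ys].astype(np.float32)))
```

```text
cover_grip 1067 362.6879100281162 259.2849109653233 [ 0.45675656 -0.10556112  0.055     ] ((362.5532531738281, 259.2278137207031), (43.15385437011719, 25.615386962890625), 67.38013458251953)
housing 1199 279.3803169307756 242.98498748957465 [0.50009918 0.12162782 0.03      ] ((279.46466064453125, 243.01693725585938), (26.51466941833496, 46.76122283935547), 19.440034866333008)
```

```bash
cat >> h.py <<'E'
def pose():
    s=telemetry.read_state(); return np.array(s['tcp_pos']),Rm(s['tool_rot']),s
def yaw(Rt): return np.degrees(np.arctan2(Rt[1,1],Rt[0,1]))
def Rdown(y): # tool y at yaw y deg, z down
    a=np.radians(y); Y=np.array([np.cos(a),np.sin(a),0]);Z=np.array([0,0,-1.]);return np.c_[np.cross(Y,Z),Y,Z]
def togo(P,y):
    p,Rt,s=pose(); T=Rdown(y)
    print('shift in current tool mm',np.round(1e3*Rt.T@(np.array(P)-p),1),'turn deg (tool)',np.round(R.from_matrix(Rt.T@T).as_rotvec(degrees=True),2),'shift in target frame mm',np.round(1e3*T.T@(np.array(P)-p),1))
E
python3 - <<'E'
from h import *
im=optics.get_image('wrist');p,Rt,s=pose()
print('cam in tool',Rt.T@(np.array(im['position'])-p)); print(Rt.T@Rm(im['attitude']))
im=optics.get_image('top')
def yawof(q,z):
    r=finder.cut_out('top',q)[0];ys,xs=np.nonzero(r['mask']);b=cv2.boxPoints(cv2.minAreaRect(np.c_[xs,ys].astype(np.float32)))
    e=[onz(im,*v,z) for v in b]; a=e[1]-e[0];c=e[2]-e[1]; l=a if np.linalg.norm(a)>np.linalg.norm(c) else c
    print(q,np.degrees(np.arctan2(l[1],l[0])),np.linalg.norm(a),np.linalg.norm(c))
yawof('cover_grip',.03);yawof('housing',.02)
togo([0.45,-0.02,0.242],22.6)
togo([0.45,-0.04,0.22],22.6)
E
```

```text
cam in tool [ 0.06546862 -0.00075914 -0.131983  ]
[[-4.80084630e-04 -9.64798497e-01 -2.62989791e-01]
 [ 9.99999853e-01 -3.96748317e-04 -3.69985386e-04]
 [ 2.52620587e-04 -2.62989930e-01  9.64798545e-01]]
cover_grip -157.9495043051676 0.07057993226243976 0.11394682079603582
housing -18.155661041518666 0.12796480028992036 0.07235625258633895
shift in current tool mm [-4.354e+02 -4.095e+02  3.000e-01] turn deg (tool) [ 0.  0. 50.] shift in target frame mm [-5.935e+02  7.030e+01  3.000e-01]
shift in current tool mm [-441.4 -428.6   22.3] turn deg (tool) [ 0.  0. 50.] shift in target frame mm [-612.    62.6   22.3]
```

View pics/topz.png

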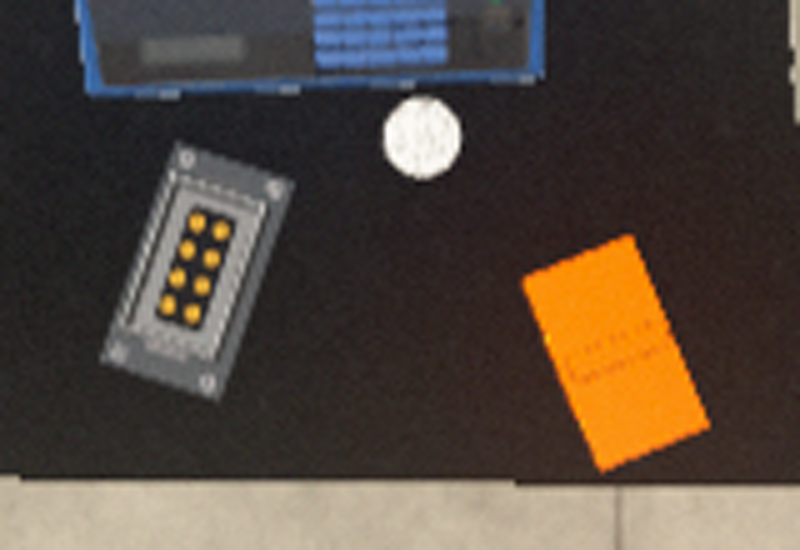

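Emit:
step_arm(rows=[[[-0.04,-0.04,0,0,0,0],[-0.04,-0.04,0,0,0,0],[-0.04,-0.04,0,0,0,0],[-0.04,-0.04,0,0,0,0],[-0.04,-0.04,0,0,0,0],[-0.04,-0.04,0,0,0,0],[-0.04,-0.04,0,0,0,0],[-0.04,-0.04,0,0,0,0],[-0.04,-0.04,0,0,0,0],[-0.04,-0.035,0,0,0,0],[-0.038,-0.032,0,0,0,0],[-0.035,-0.03,0,0,0,0],[0,0,0.01,0,0,10],[0,0,0.01,0,0,10],[0,0,0,0,0,10],[0,0,0,0,0,10],[0,0,0,0,0,10],[0,0,0,0,0,0]]], gripper=-1)

```text
clock: 3.05
tcp_pos: [0.4717, -0.0766, 0.2224]
tool_rot: [0.554, 0.832, 0.0, 0.0]
wrist_force: [0.5, 0.9, -0.5]
grip_width: 0.0853
```

Run:
```python
from h import *
p,Rt,s=pose();print(p,yaw(Rt),s['wrist_force'],s['clock'])
im=optics.get_image('wrist');cv2.imwrite('pics/w1.png',im['frame'])
for q in ['cover_grip','housing']:
    for r in finder.cut_out('wrist',q)[:2]:
        print(q,r['conf'],r['rect'])
togo([0.457,-0.1056,0.20],22.2)
```

```text
[ 0.4717029  -0.07663033  0.22235089] 22.659253934384417 [ 0.47227523  0.88721541 -0.50336992] 3.05
cover_grip 0.9 [240.3, 202.8, 115.5, 74.4]
housing 0.63 [359.9, 0.2, 158.6, 106.8]
shift in current tool mm [-21.  -24.8  22.3] turn deg (tool) [0.   0.   0.59] shift in target frame mm [-21.3 -24.6  22.3]
```

View pics/w1.png

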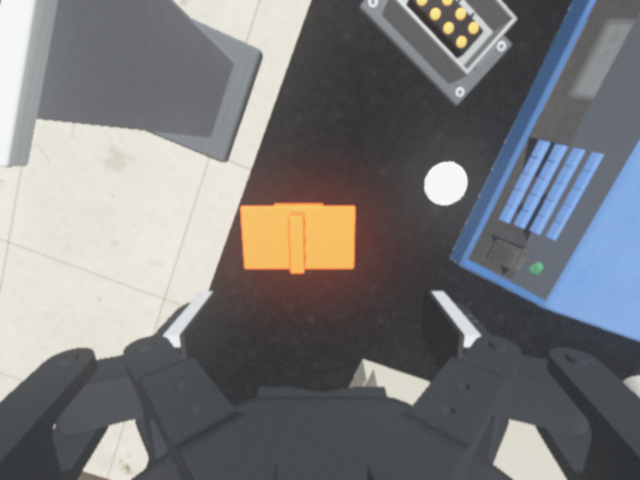

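```bash
cat >> h.py <<'E'
from scipy.optimize import minimize
def box(x0,x1,y0,y1,z0,z1): return np.array([[x,y,z] for x in(x0,x1) for y in(y0,y1) for z in(z0,z1)])
COVER=[box(-.057,.057,-.033,.033,.024,.029),box(-.007,.007,-.028,.028,.029,.055),box(-.025,.025,-.033,.033,.008,.024),box(.051,.057,-.011,.011,0,.024),box(-.057,-.051,-.011,.011,0,.024)]
HOUS=[box(-.065,.065,-.036,.036,0,.006),box(-.045,.045,-.028,.028,0,.048)]
def render(im,boxes,x,y,yw,dz=0,S=4):
    a=np.radians(yw);Rz=np.array([[np.cos(a),-np.sin(a),0],[np.sin(a),np.cos(a),0],[0,0,1]])
    m=np.zeros((480*S,640*S),np.uint8)
    for b in boxes:
        P=(Rz@b.T).T+[x,y,dz]; uv=np.array([proj(im,q) for q in P]); uv=(uv+.5)*S
        cv2.fillConvexPoly(m,cv2.convexHull(np.round(uv).astype(np.int32)),255)
    return cv2.resize(m,(640,480),interpolation=cv2.INTER_AREA)/255.
def fit(im,mask,boxes,x0,dz=0,roi=None):
    mask=mask.astype(float)
    f=lambda v: np.abs((render(im,boxes,v[0]/1e3,v[1]/1e3,v[2],dz)-mask)[roi if roi else slice(None)]).sum()
    sim=np.array([x0]+[np.array(x0)+d for d in ([6,0,0],[0,6,0],[0,0,4])],float)
    r=minimize(f,x0,method='Nelder-Mead',options=dict(initial_simplex=sim,xatol=.05,fatol=.5)); return r.x,r.fun,mask.sum()
def orange(im):
    h=cv2.cvtColor(im['frame'],cv2.COLOR_BGR2HSV); m=cv2.inRange(h,(5,150,110),(22,255,255)); n,l,st,c=cv2.connectedComponentsWithStats(m)
    k=1+np.argmax(st[1:,4]); return l==k
E
python3 - <<'E'
from h import *
im=optics.get_image('wrist');m=orange(im);print(m.sum());r=finder.cut_out('wrist','cover_grip')[0]['mask']
print('wrist',fit(im,m,COVER,[457,-105,22]));print('net',fit(im,r,COVER,[457,-105,22]))
im=optics.get_image('top');m=orange(im);print('top',fit(im,m,COVER,[457,-105,22]))
r=finder.cut_out('top','housing')[0]['mask'];print('top hous',fit(im,r,HOUS,[500,122,-19]))
E
```

```text
4639
wrist (array([ 458.15736076, -105.46446127,   22.64818071]), np.float64(3067.9098039215683), np.float64(4639.0))
net (array([ 458.02895183, -106.2518258 ,   22.81799769]), np.float64(150.98823529411766), np.float64(7345.0))
top (array([247.57780431, -59.01151993,  62.40718939]), np.float64(5094.372549019608), np.float64(5275.0))
top hous (array([501.29299316, 125.09771996, -17.74731843]), np.float64(55.2235294117647), np.float64(1203.0))
```

Run:
```python
from h import *
togo([0.458,-0.1063,0.11],22.8)
```

```text
shift in current tool mm [-22.2 -24.  112.3] turn deg (tool) [-0.   -0.   -0.13] shift in target frame mm [-22.1 -24.1 112.3]
```

Emit:
step_arm(rows=[[[-0.011,-0.012,0.03,0,0,-0.1],[-0.011,-0.012,0.03,0,0,0],[0,0,0.03,0,0,0],[0,0,0.022,0,0,0],[0,0,0,0,0,0],[0,0,0,0,0,0]]])

```text
clock: 4.15
tcp_pos: [0.4585, -0.1063, 0.1111]
tool_rot: [0.554, 0.833, 0.0, 0.0]
wrist_force: [-0.2, -0.1, 0.1]
grip_width: 0.0854
```

Run:
```python
from h import *
p,Rt,s=pose();print(p,yaw(Rt),s['wrist_force'],s['clock'])
im=optics.get_image('wrist');cv2.imwrite('pics/w2.png',im['frame'])
r=finder.cut_out('wrist','cover_grip')[0]['mask']
v=fit(im,r,COVER,[458,-106,22.8]);print('net',v)
togo([v[0][0]/1e3,v[0][1]/1e3,0.045],v[0][2])
```

```text
[ 0.45848678 -0.10630232  0.11109793] 22.717342156731178 [-0.19598799 -0.09315975  0.05193463] 4.15
net (array([ 457.98696482, -106.02431009,   22.82911356]), np.float64(457.9333333333333), np.float64(16409.0))
shift in current tool mm [ 0.8 -0.7 66.3] turn deg (tool) [ 0.07  0.07 -0.12] shift in target frame mm [ 0.7 -0.6 66.3]
```

View pics/w2.png

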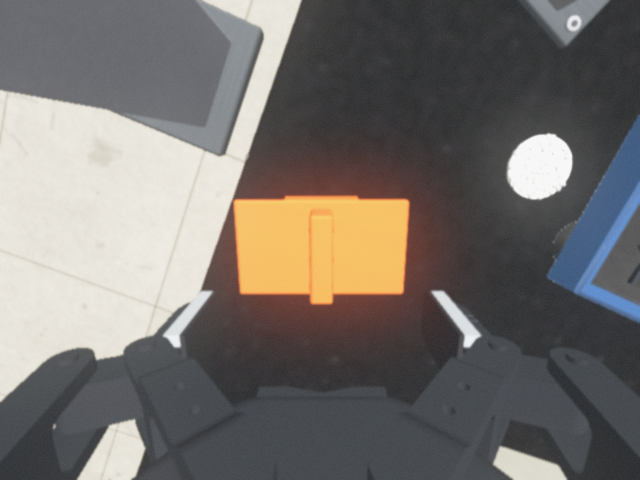

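Emit:
step_arm(rows=[[[0.001,-0.001,0.03,0,0,-0.1],[0,0,0.025,0,0,0],[0,0,0.011,0,0,0],[0,0,0,0,0,0]]])

```text
clock: 4.75
tcp_pos: [0.4567, -0.1056, 0.0444]
tool_rot: [0.553, 0.833, -0.0, -0.0]
wrist_force: [-0.1, 0.6, 0.3]
grip_width: 0.0855
```

Emit:
step_arm(rows=[[[0,0,0,0,0,0],[0,0,0,0,0,0],[0,0,0,0,0,0],[0,0,0,0,0,0],[0,0,0,0,0,0],[0,0,0,0,0,0],[0,0,0,0,0,0],[0,0,0,0,0,0]]], gripper=1, squeeze=80)

```text
clock: 5.75
tcp_pos: [0.4569, -0.1057, 0.0448]
tool_rot: [0.553, 0.833, 0.0, 0.0]
wrist_force: [-1.3, 0.2, 6.6]
grip_width: 0.0125
```

Run:
```python
from h import *
p,Rt,s=pose();print(p,yaw(Rt),s['wrist_force'],s['clock'],s['grip_width'])
im=optics.get_image('wrist');cv2.imwrite('pics/w3.png',im['frame'])
```

```text
[ 0.45691614 -0.10570352  0.04478536] 22.79540268340637 [-1.26691681  0.20980413  6.60395642] 5.75 0.012466368821418642
```

View pics/w3.png

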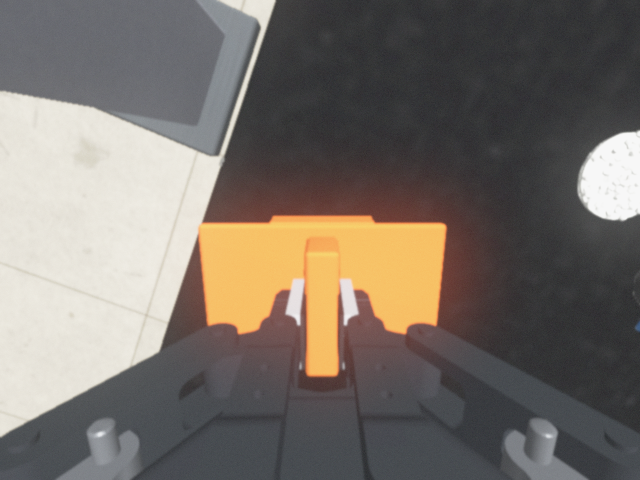

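Emit:
step_arm(rows=[[[0,0,-0.01,0,0,0],[0,0,-0.02,0,0,0],[0,0,-0.03,0,0,0],[0,0,-0.03,0,0,0],[0,0,-0.03,0,0,0],[0,0,0,0,0,0],[0,0,0,0,0,0]]])

```text
clock: 6.68
tcp_pos: [0.4562, -0.1054, 0.1638]
tool_rot: [0.553, 0.833, -0.0, -0.0]
wrist_force: [0.0, -1.1, -1.8]
grip_width: 0.0122
```

Run:
```python
from h import *
p,Rt,s=pose();print(p,yaw(Rt),s['wrist_force'],s['clock'],s['grip_width'])
im=optics.get_image('wrist');cv2.imwrite('pics/w4.png',im['frame'])
togo([0.473,0.037,0.165],-18)
```

```text
[ 0.45622895 -0.10541773  0.16379193] 22.79543643799308 [ 0.03750669 -1.10484041 -1.78753073] 6.675 0.012150074676014496
shift in current tool mm [124.6  70.8  -1.5] turn deg (tool) [-8.000e-02 -4.000e-02  4.079e+01] shift in target frame mm [140.6 -27.8  -1.6]
```

View pics/w4.png

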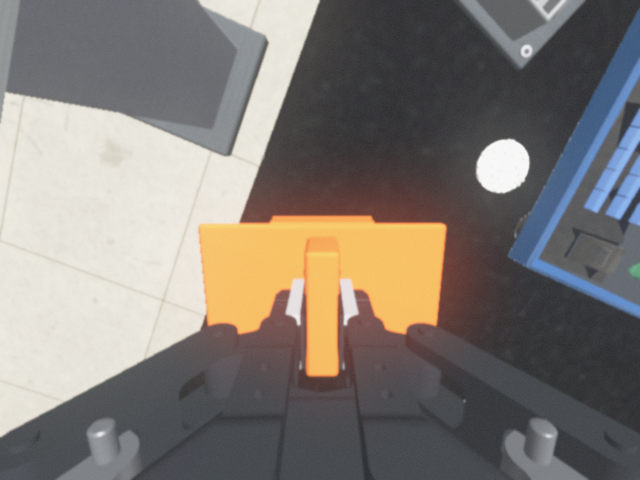

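Cover held identically to before the lift (plate edge row 224, columns 200–446), level. Move to a place where the housing is viewable.

Emit:
step_arm(rows=[[[0.02,0.012,0,0,0,0],[0.03,0.017,0,0,0,0],[0.03,0.017,0,0,0,0],[0.03,0.017,0,0,0,0],[0.015,0.008,0,0,0,7],[0,0,0,0,0,8],[0,0,0,0,0,8],[0,0,0,0,0,8],[0,0,0,0,0,6],[0,0,0,0,0,4],[0,0,0,0,0,0],[0,0,0,0,0,0],[0,0,0,0,0,0]]])

```text
clock: 8.35
tcp_pos: [0.4735, 0.0371, 0.1641]
tool_rot: [0.81, 0.587, -0.0, -0.0]
wrist_force: [-0.5, -0.4, -2.2]
grip_width: 0.0123
```

Run:
```python
from h import *
p,Rt,s=pose();print(p,yaw(Rt),s['wrist_force'],s['clock'],s['grip_width'])
im=optics.get_image('wrist');cv2.imwrite('pics/w5.png',im['frame'])
for r in finder.cut_out('wrist','housing')[:2]:
  print(r['conf'],r['rect']);v=fit(im,r['mask'],HOUS,[501,123,-18]);print('net',v)
  cv2.imwrite('pics/m5.png',r['mask']*255)
```

```text
[0.47354913 0.03712113 0.16405923] -18.157036122106224 [-0.49063713 -0.36577363 -2.20347813] 8.35 0.012251848026530067
0.76 [240.0, 64.9, 164.7, 96.4]
net (array([501.62117238, 125.49600708, -18.39323673]), np.float64(198.89019607843136), np.float64(15104.0))
0.55 [195.7, 217.1, 252.3, 161.6]
net (array([505.69515014,  -7.93218239, -21.86292437]), np.float64(13498.458823529412), np.float64(23940.0))[ WARN:0@4.630] global loadsave.cpp:1063 imwrite_ Unsupported depth image for selected encoder is fallbacked to CV_8U.
```

View pics/w5.png

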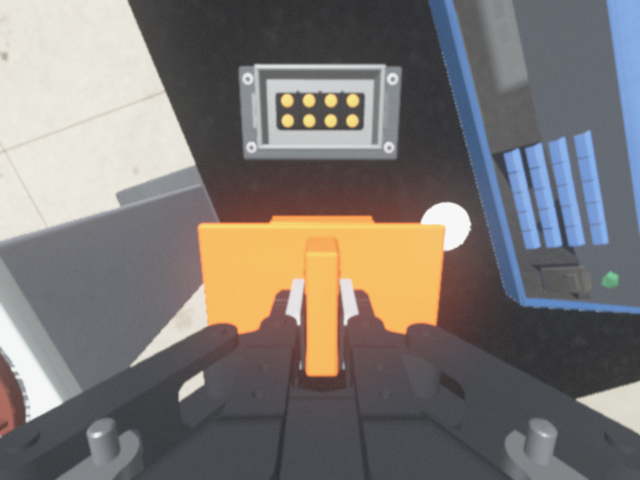

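Run:
```python
from h import *
p,Rt,s=pose()
im=optics.get_image('wrist');g=im['frame'].astype(int)
f=cv2.cvtColor(im['frame'],cv2.COLOR_BGR2HSV)
cv2.imwrite('pics/z5.png',cv2.resize(im['frame'][195:345,185:460],None,fx=2.9,fy=2.9,interpolation=cv2.INTER_CUBIC))
m=(g[:,:,2]>200)&(g[:,:,0]<140)&(g[:,:,2]-g[:,:,0]>110)
for r in (228,232,240,250,260,280,300): 
    x=np.nonzero(m[r])[0];print(r,x.min(),x.max())
for c in (210,230,250,265,320,390,410,430): 
    x=np.nonzero(m[:,c])[0];print('col',c,x.min(),g[x.min()-4:x.min()+10,c,1])
for z in (p[2]-.0158,):
  for u,v in [(199.5,224),(445.5,224),(206,324.)]:
    P=onz(im,u,v,z);print(np.round(1e3*Rt.T@(P-p),1))
```

```text
228 198 444
232 198 443
240 199 442
250 200 442
260 201 442
280 203 440
300 206 438
col 210 223 [110 110 116 128 163 198 217 220 213 203 194 190 192 188]
col 230 223 [ 63  65  72 104 150 195 216 220 213 205 195 192 193 188]
col 250 223 [ 59  67  67 103 150 193 215 217 213 203 195 191 192 193]
col 265 223 [ 69  67  73 103 154 194 214 218 213 203 196 192 192 192]
col 320 216 [ 66  65  75 102 143 167 173 173 173 179 192 198 205 210]
col 390 223 [ 70  69  76 101 149 185 206 212 208 203 194 193 192 194]
col 410 223 [ 70  72  77 104 148 185 204 210 205 202 198 194 194 194]
col 430 225 [247 247 245 227 210 209 205 199 198 195 194 196 193 194]
[ 33.  -54.3  15.8]
[33.  57.2 15.8]
[-17.4 -56.   15.8]
```

View pics/z5.png

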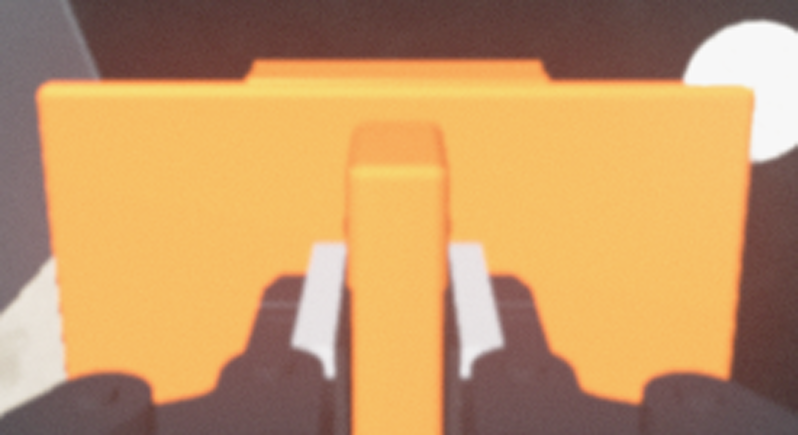

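Run:
```python
from h import *
from scipy.optimize import least_squares
p,Rt,s=pose()
im=optics.get_image('wrist');g=im['frame'].astype(float)
sat=g[:,:,2]-g[:,:,0]
def cross(a,lo,hi,up=True,th=75):
    seq=range(lo,hi) if up else range(hi,lo,-1)
    prev=None
    for i in seq:
        if prev is not None and a[prev]<th<=a[i]: return prev+(th-a[prev])/(a[i]-a[prev])*(i-prev)
        prev=i
L=[(cross(sat[r],185,230),r) for r in range(230,312,4)]
Rr=[(cross(sat[r],430,465,False),r) for r in range(230,312,4)]
T=[(c,cross(sat[:,c],205,235)) for c in list(range(208,262,6))+list(range(385,418,6))]
print(L[::6],Rr[::6],T[::5])
def ptool(im,u,v,n,d): # intersect in tool frame with plane
    pass
Rc=Rt.T@Rm(im['attitude']);pc=Rt.T@(np.array(im['position'])-p);K=np.array(im['K'])
def prj(P):
    c=(P-pc)@Rc; q=c@K.T; return q[:,:2]/q[:,2:]
# cover in tool: cover x ->tool y, cover y -> tool x, top plane at tool z=zt
def res(v,full=False):
    x0,y0,zt,yaw,pit,rol=v; out=[]
    Q=R.from_rotvec(np.radians([rol,pit,yaw])).as_matrix()
    def line(a,b):
        P=np.array([a,b])@Q.T+[x0/1e3,y0/1e3,zt/1e3]; return prj(P)
    for pts,a,b in ((L,(.033,-.057,0),(-.033,-.057,0)),(Rr,(.033,.057,0),(-.033,.057,0)),(T,(.033,-.057,0),(.033,.057,0))):
        A,B=line(a,b);d=(B-A)/np.linalg.norm(B-A);n=np.array([-d[1],d[0]])
        out+=[ (np.array(q)-A)@n for q in pts]
    return np.array(out)
for name,mk in (('no tilt',lambda v:[v[0],v[1],v[2],v[3],0,0]),('pitch about tool y',lambda v:[v[0],v[1],v[2],v[3],v[4],0]),('fixed z',lambda v:[v[0],v[1],15.8,v[3],v[4],0]),('all',lambda v:v)):
    r=least_squares(lambda v:res(mk(v)),[-.7,0,16,0,0,0]);print(name,np.round(mk(r.x),2),'rms',np.sqrt(np.mean(r.fun**2)))
```

```text
[(np.float64(196.98076923076923), 230), (np.float64(199.34848484848484), 254), (np.float64(201.625), 278), (np.float64(204.85416666666666), 302)] [(np.float64(444.5890410958904), 230), (np.float64(443.85185185185185), 254), (np.float64(441.80392156862746), 278), (np.float64(439.2142857142857), 302)] [(208, np.float64(221.92307692307693)), (238, np.float64(221.2549019607843)), (391, np.float64(221.2826086956522))]
no tilt [ 1.07  1.06 16.68 -0.26  0.    0.  ] rms 0.5488776344722218
pitch about tool y [ 0.98  1.06 16.48 -0.26 -1.13  0.  ] rms 0.5233455145207823
fixed z [ 0.95  1.06 15.8  -0.25 -2.77  0.  ] rms 0.6364239763689667
all [ 1.12 -0.94 15.66 -1.19 -1.09 -5.7 ] rms 0.36572946664766914
```

```bash
cat > e.py <<'E'
from h import *
from scipy.optimize import least_squares
im=optics.get_image('wrist');p,Rt,s=pose();K=np.array(im['K'])
Rc=Rt.T@Rm(im['attitude']);pc=Rt.T@(np.array(im['position'])-p)
def prj(P):
    c=(P-pc)@Rc; q=c@K.T; return q[:,:2]/q[:,2:]
def cross(a,lo,hi,up=True,th=75):
    seq=range(lo,hi) if up else range(hi,lo,-1)
    prev=None
    for i in seq:
        if prev is not None and a[prev]<th<=a[i]: return prev+(th-a[prev])/(a[i]-a[prev])*(i-prev)
        prev=i
def fitedge(f,rows,lx,rx,cols,ty,by=None,z=None,th=75):
    g=f.astype(float);sat=g[:,:,2]-g[:,:,0]
    L=[(cross(sat[r],*lx,True,th),r) for r in rows];Rr=[(cross(sat[r],*rx,False,th),r) for r in rows]
    T=[(c,cross(sat[:,c],*ty,True,th)) for c in cols];B=[(c,cross(sat[:,c],*by,False,th)) for c in cols] if by else []
    def res(v):
        x0,y0,zt,yw=v; zt=z if z else zt; e=v[3]*0;out=[]
        Q=R.from_rotvec(np.radians([0,0,yw])).as_matrix()
        for pts,a,b in ((L,(.033,-.057,0),(-.033,-.057,0)),(Rr,(.033,.057,0),(-.033,.057,0)),(T,(.033,-.057,0),(.033,.057,0)),(B,(-.033,-.057,0),(-.033,.057,0))):
            A,Bq=prj(np.array([a,b])@Q.T+[x0/1e3,y0/1e3,zt/1e3]);d=(Bq-A)/np.linalg.norm(Bq-A);n=np.array([-d[1],d[0]])
            out+=[(np.array(q)-A)@n for q in pts if None not in q]
        return np.array(out)
    r=least_squares(res,[0,0,(z or 16),0],loss='soft_l1');return np.round(r.x,2),np.round(np.sqrt(np.mean(r.fun**2)),2)
E
python3 - <<'E'
from e import *
w2=cv2.imread('pics/w2.png')
for th in (60,90,130):
  for z in (None,82.1): print('w2',th,fitedge(w2,range(206,288,4),(225,250),(398,425),list(range(245,280,5))+list(range(365,400,5)),(185,215),(280,305),z,th))
w3=cv2.imread('pics/w3.png')
for th in (60,90,130):
  for n in('w3','w4','w5'): print(n,th,fitedge(cv2.imread(f'pics/{n}.png'),range(230,312,4),(185,230),(430,465),list(range(208,262,6))+list(range(385,418,6)),(205,235),None,None,th))
E
```

```text
w2 60 (array([ 2.720e+00,  7.900e-01,  7.892e+01, -7.000e-02]), np.float64(0.68))
w2 60 (array([ 2.  ,  0.79, -0.05, -0.13]), np.float64(1.35))
w2 90 (array([ 2.120e+00,  7.200e-01,  8.089e+01, -5.000e-02]), np.float64(0.43))
w2 90 (array([ 1.81e+00,  7.20e-01,  8.21e+01, -6.00e-02]), np.float64(0.61))
w2 130 (array([ 1.550e+00,  7.500e-01,  8.302e+01, -4.000e-02]), np.float64(0.23))
w2 130 (array([ 1.80e+00,  7.50e-01,  8.21e+01, -4.00e-02]), np.float64(0.38))
w3 60 (array([ 1.59,  1.22, 15.24, -0.08]), np.float64(0.27))
w4 60 (array([ 1.09,  1.59, 16.1 , -0.43]), np.float64(0.37))
w5 60 (array([ 1.33,  1.19, 16.14, -0.22]), np.float64(0.63))
w3 90 (array([ 1.03,  1.15, 16.21, -0.  ]), np.float64(0.2))
w4 90 (array([ 0.55,  1.52, 17.01, -0.42]), np.float64(0.38))
w5 90 (array([ 0.87,  1.13, 16.93, -0.22]), np.float64(0.55))
w3 130 (array([ 0.43,  1.17, 17.17,  0.  ]), np.float64(0.2))
w4 130 (array([-0.34,  1.65, 18.07, -0.74]), np.float64(0.71))
w5 130 (array([ 0.26,  1.15, 17.98, -0.24]), np.float64(0.58))
```

Emit:
step_arm(rows=[[[0,0,0.03,0,0,0],[0,0,0.03,0,0,0],[0,0,0.024,0,0,0],[0,0,0,0,0,0],[0,0,0,0,0,0],[0,0,0,0,0,0]]])

```text
clock: 9.35
tcp_pos: [0.4746, 0.0371, 0.0814]
tool_rot: [0.81, 0.586, 0.001, 0.001]
wrist_force: [-0.1, -0.1, -2.1]
grip_width: 0.0126
```

Run:
```python
from e import *
print(p,yaw(Rt),s['wrist_force'],s['clock'])
f=im['frame'];cv2.imwrite('pics/w6.png',f)
print(fitedge(f,range(230,312,4),(185,230),(430,465),list(range(208,262,6))+list(range(385,418,6)),(205,235),None,None,100))
r=finder.cut_out('wrist','housing')[0];print(r['conf'],r['rect']);v=fit(im,r['mask'],HOUS,[501.6,125.5,-18.4]);print(v)
big=cv2.resize(f[0:220,180:450],None,fx=2.9,fy=2.9,interpolation=cv2.INTER_CUBIC)
cv2.imwrite('pics/w6z.png',big)
```

```text
[0.47451517 0.03707145 0.08128165] -18.20367031320614 [-0.13307153 -0.60601896 -2.18020232] 9.4
(array([ 0.91,  1.06, 16.55, -0.07]), np.float64(0.33))
0.58 [200.8, 18.8, 234.0, 146.7]
(array([501.9707107 , 125.25649523, -18.29453514]), np.float64(513.1803921568628), np.float64(32239.0))
```

View pics/w6z.png

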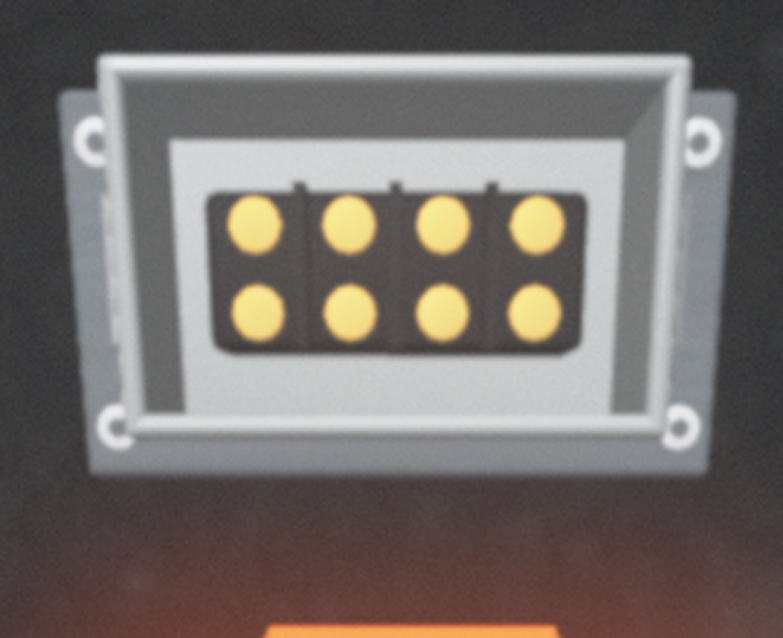

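Run:
```python
from e import *
f=im['frame'].astype(float).mean(2)
f=cv2.GaussianBlur(f,(0,0),.6)
# gradient extrema per edge (subpixel by parabola)
def edge(a,lo,hi,sign):
    d=np.gradient(a)*sign; i=lo+np.argmax(d[lo:hi]); y=d[i-1:i+2]; return i+(y[0]-y[2])/(2*(y[0]-2*y[1]+y[2])), d[i]
T=[(c,edge(f[:,c],12,24,1)[0]) for c in range(222,412,8)]
B=[(c,edge(f[:,c],143,154,-1)[0]) for c in range(235,400,8)]
lx=lambda r:213.5+(r-19)*(224.5-213.5)/130; rx=lambda r:418.5-(r-19)*(418.5-410)/130
L=[(edge(f[r],int(lx(r))-5,int(lx(r))+6,1)[0],r) for r in range(28,142,6)]
Rr=[(edge(f[r],int(rx(r))-5,int(rx(r))+7,-1)[0],r) for r in range(28,142,6)]
print(np.round(T[::6],1),np.round(B[::6],1),np.round(L[::5],1),np.round(Rr[::5],1))
def res(v,zr,free):
    x0,y0,yw=v[:3]; zt=p[2]-zr if not free else v[3]/1e3; out=[]
    Q=R.from_rotvec([0,0,np.radians(yw)]).as_matrix(); a,b=.045,.028
    for pts,A,C in ((L,(b,-a,0),(-b,-a,0)),(Rr,(b,a,0),(-b,a,0)),(T,(b,-a,0),(b,a,0)),(B,(-b,-a,0),(-b,a,0))):
        U,V=prj(np.array([A,C])@Q.T+[x0/1e3,y0/1e3,zt]);d=(V-U)/np.linalg.norm(V-U);n=np.array([-d[1],d[0]])
        out+=[(np.array(q)-U)@n for q in pts]
    return np.array(out)
for fr in (0,1):
    r=least_squares(res,[90,0,0,33],args=(.048,fr),loss='soft_l1');print(np.round(r.x,2),np.sqrt(np.mean(r.fun**2)))
x0,y0,yw=r.x[:3]; print('world',p+Rt@np.array([x0/1e3,y0/1e3,0]))
vn=Rt.T@(np.array([.50197,.12526,.048])-p);print('net in tool',vn*1e3)
```

```text
[[222.   17.9]
 [270.   17.8]
 [318.   17.8]
 [366.   18.1]] [[235.  148. ]
 [283.  148. ]
 [331.  147.9]
 [379.  148.1]] [[213.8  28. ]
 [216.9  58. ]
 [216.1  88. ]
 [219.3 118. ]] [[418.1  28. ]
 [414.9  58. ]
 [412.7  88. ]
 [410.9 118. ]]
[93.11 -1.7   0.25 33.  ] 2.0084925974135737
[93.89 -1.56  0.13 35.71] 1.7927230036141344
world [0.50202382 0.12676964 0.08098093]
net in tool [92.42739559 -1.1747483  32.98099699]
```

Run:
```python
from e import *
# project model for candidate
f=im['frame'].copy();S=4
big=cv2.resize(f[0:180,190:440],None,fx=3.2,fy=3.2,interpolation=cv2.INTER_CUBIC)
def dr(x0,y0,yw,col):
  Q=R.from_rotvec([0,0,np.radians(yw)]).as_matrix()
  for a,b,z in ((.045,.028,.048),(.065,.036,.006)):
    P=np.array([[b,-a,0],[b,a,0],[-b,a,0],[-b,-a,0]])@Q.T+[x0/1e3,y0/1e3,p[2]-z]
    uv=((prj(P)-[190,0]+.5)*3.2);print(np.round(prj(P),1).tolist())
    cv2.polylines(big,[np.round(uv).astype(int)],True,col,1)
dr(93.1,-1.7,.2,(0,0,255));dr(92.4,-1.2,0.1,(0,255,0))
cv2.imwrite('pics/o6.png',big)
```

```text
[[211.2, 16.5], [418.9, 17.2], [409.5, 150.9], [221.1, 150.3]]
[[198.0, 29.1], [435.0, 29.9], [424.0, 164.3], [209.2, 163.6]]
[[212.4, 18.6], [419.8, 18.8], [410.6, 152.3], [222.4, 152.0]]
[[198.9, 30.7], [435.7, 31.1], [424.8, 165.3], [210.3, 165.0]]
```

View pics/o6.png

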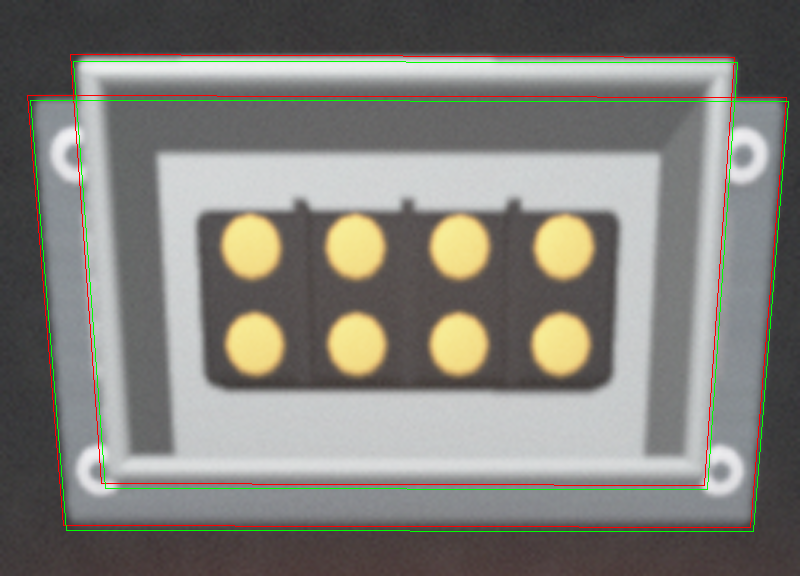

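Emit:
step_arm(rows=[[[0,0,-0.02,0,0,0],[0,0,-0.02,0,0,0],[0.01,0,0,0,0,0],[0.02,-0.001,0,0,0,0],[0.03,-0.0013,0,0,0,0],[0.02,0,0,0,0,0.2],[0.0124,0,0,0,0,0],[0,0,0,0,0,0],[0,0,0,0,0,0],[0,0,0,0,0,0]]])

```text
clock: 10.8
tcp_pos: [0.5003, 0.125, 0.1203]
tool_rot: [0.811, 0.585, -0.0, 0.0]
wrist_force: [0.6, -0.0, -2.3]
grip_width: 0.0122
```

Run:
```python
from e import *
print(p,yaw(Rt),s['wrist_force'],s['clock'],s['torque'])
Pt=np.array([0.47451517,0.03707145,0.08128165]);
Q=Rdown(-18.2037)
print('desired xy',Pt+Q@np.array([.0924,-.00235,0]),'err tool mm',1e3*Rt.T@(Pt+Q@np.array([.0924,-.00235,0])-p))
print(R.from_matrix(Rdown(-18.43).T@Rt).as_rotvec(degrees=True))
cv2.imwrite('pics/w7.png',im['frame'])
sc=optics.get_image('scene');c=proj(sc,[.502,.1255,.05]).astype(int);print(c);x,y=c;cv2.imwrite('pics/s7.png',cv2.resize(sc['frame'][y-40:y+40,x-50:x+50],(800,640),interpolation=cv2.INTER_CUBIC)[:600])
```

```text
[0.50034715 0.12507796 0.12031511] -18.450389715171784 [-0.00712132 -0.49041921 -1.41217681] 10.85 [-0.02139717 -0.03208269  0.04284941]
desired xy [0.5011482  0.12558113 0.08128165] err tool mm [ 0.73471595  0.60190245 39.0333679 ]
[ 0.00187438 -0.0057104   0.02038962]
[292 240]
```

View pics/w7.png

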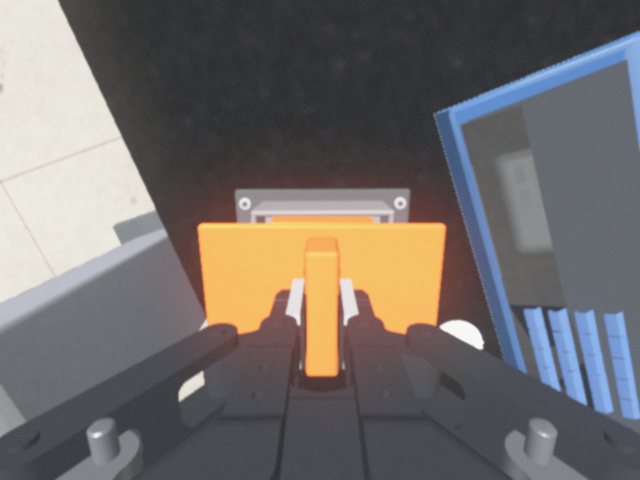

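View pics/s7.png

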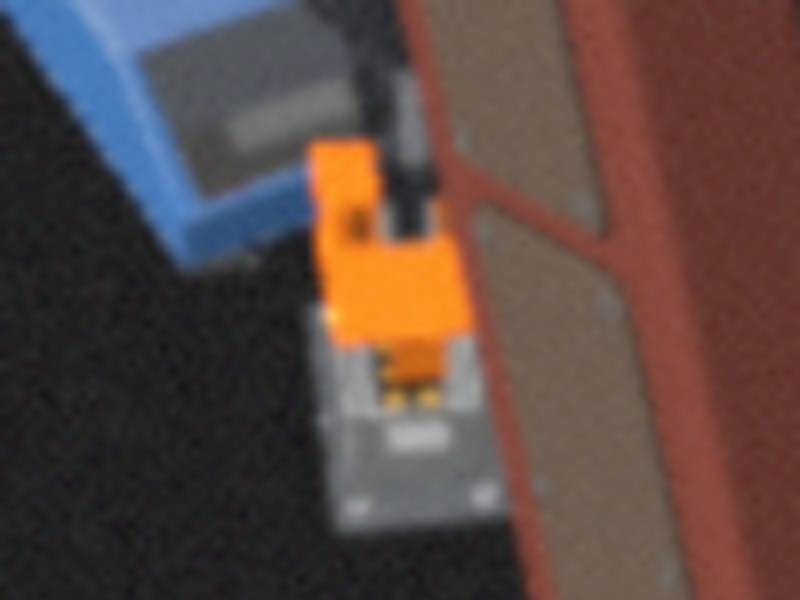

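Emit:
step_arm(rows=[[[0.0007,0.0006,0.01,0,0,0],[0,0,0.008,0,0,0],[0,0,0.005,0,0,0],[0,0,0,0,0,0],[0,0,0,0,0,0],[0,0,0,0,0,0]]])

```text
clock: 11.65
tcp_pos: [0.5015, 0.1261, 0.0976]
tool_rot: [0.811, 0.585, 0.0, 0.0]
wrist_force: [0.1, -0.4, -1.1]
grip_width: 0.0124
```

```bash
cat > chk.py <<'E'
from e import *
import sys
print(p,yaw(Rt),s['wrist_force'],s['clock'],s['torque'])
print('err tool mm',1e3*Rt.T@(np.array([.50115,.12558,.0688])-p),R.from_matrix(Rdown(-18.43).T@Rt).as_rotvec(degrees=True))
f=im['frame'];cv2.imwrite(f'pics/{sys.argv[1]}.png',cv2.resize(f[150:350,180:460],None,fx=2.8,fy=2.8,interpolation=cv2.INTER_CUBIC))
E
python3 chk.py w8
```

```text
[0.50141715 0.12610022 0.09753229] -18.403974933783463 [-1.18205942e-03  1.80496013e-01 -2.12004729e+00] 11.7 [-0.00091771  0.00995222 -0.03322971]
err tool mm [-0.58293818 -0.10156475 28.73215099] [-0.02457193  0.00993299 -0.02602719]
```

View pics/w8.png

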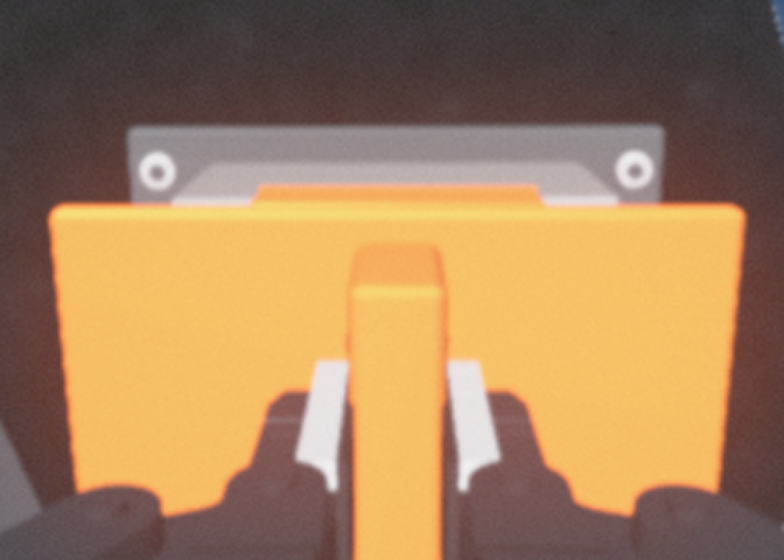

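Run:
```python
from e import *
for i in range(3):
    im=optics.get_image('wrist');p,Rt,s=pose();print(Rt.T@(np.array(im['position'])-p)*1e3, R.from_matrix(Rt.T@Rm(im['attitude'])).as_euler('zyx',degrees=True))
```

```text
[  65.90213303    1.15885872 -132.03175733] [ 9.00272407e+01 -1.52803556e+01  2.62501581e-02]
[  65.8805961     1.17111474 -132.01825413] [ 9.00273933e+01 -1.52826512e+01  2.54789070e-02]
[  65.8883811     1.15968816 -132.02543143] [ 9.00282986e+01 -1.52816000e+01  2.62514485e-02]
```

Run:
```python
from e import *
g=im['frame'].astype(float).mean(2)
def edge(a,lo,hi,sign=1):
    d=np.gradient(a)*sign; i=lo+np.argmax(d[lo:hi]); y=d[i-1:i+2]; return i+(y[0]-y[2])/(2*(y[0]-2*y[1]+y[2]))
vs=[(c,edge(g[:,c],188,202)) for c in range(235,412,8)];k=np.polyfit(*zip(*vs),1);v=np.polyval(k,321);print('row',v,'slope deg',np.degrees(k[0]))
P=onz(im,321,v,.006);print('flange edge tool',1e3*Rt.T@(P-p),'-> centre x',(1e3*Rt.T@(P-p))[0]-36)
# rim back edge, lighter on right
r=200;us=[edge(g[q],215,235) for q in range(198,214,3)];ur=[edge(g[q],408,426,-1) for q in range(198,214,3)];print(us,ur,(np.mean(us)+np.mean(ur))/2)
P=[onz(im,np.mean(us),205,.006),onz(im,np.mean(ur),205,.006)];print([1e3*Rt.T@(q-p) for q in P])
print(fitedge(im['frame'],range(230,312,4),(185,230),(430,465),list(range(208,262,6))+list(range(385,418,6)),(205,235),None,None,110))
```

```text
row 194.4637533263957 slope deg -0.22599024295205627
flange edge tool [36.44854873  0.60843898 91.40369793] -> centre x 0.44854873373668624
[np.float64(225.18478260869566), np.float64(225.24468085106383), np.float64(225.1122448979592), np.float64(230.40540540540542), np.float64(229.1551724137931), np.float64(229.92857142857142)] [np.float64(417.20588235294116), np.float64(416.9078947368421), np.float64(416.51785714285717), np.float64(412.4078947368421), np.float64(413.20535714285717), np.float64(412.5)] 321.1479786431524
[array([ 29.36937067, -62.49780437,  91.38984288]), array([29.31584493, 63.89391504, 91.41670372])]
(array([ 0.27,  0.9 , 16.57,  0.16]), np.float64(0.41))
```

Emit:
step_arm(rows=[[[-0.0003,0,0.004,0,0,0],[0,0,0.004,0,0,0],[0,0,0.003,0,0,0],[0,0,0,0,0,0],[0,0,0,0,0,0]]])

```text
clock: 12.58
tcp_pos: [0.5012, 0.1258, 0.0863]
tool_rot: [0.811, 0.585, -0.0, 0.0]
wrist_force: [0.4, -0.8, -1.4]
grip_width: 0.0121
```

```bash
python3 chk.py w9
```

```text
[0.50121942 0.12581146 0.08638125] -18.40564880191212 [-0.91744168  0.58622148 -0.81523367] 12.625 [-0.02539255 -0.02547247 -0.00640827]
err tool mm [-2.42453019e-01  4.74656566e-03  1.75812338e+01] [-0.00802195  0.00297927 -0.02435141]
```

Emit:
step_arm(rows=[[[0,0,0.002,0,0,0],[0,0,0.002,0,0,0],[0,0,0.001,0,0,0],[0,0,0,0,0,0]]])

```text
clock: 13.12
tcp_pos: [0.5011, 0.1258, 0.0813]
tool_rot: [0.811, 0.585, -0.0, 0.0]
wrist_force: [0.3, 0.6, -1.3]
grip_width: 0.0126
```

Emit:
step_arm(rows=[[[0,0,0.001,0,0,0],[0,0,0.001,0,0,0],[0,0,0,0,0,0]]])

```text
clock: 13.5
tcp_pos: [0.5016, 0.1259, 0.0799]
tool_rot: [0.811, 0.585, 0.001, 0.0]
wrist_force: [-1.7, -0.2, 6.8]
grip_width: 0.012
```

Emit:
step_arm(rows=[[[0,0,0.001,0,0,0],[0,0,0.001,0,0,0],[0,0,0,0,0,0]]])

```text
clock: 13.88
tcp_pos: [0.5019, 0.126, 0.0783]
tool_rot: [0.811, 0.585, 0.001, 0.0]
wrist_force: [-1.4, 1.1, 9.1]
grip_width: 0.0121
```

Emit:
step_arm(rows=[[[0,0,0.001,0,0,0],[0,0,0.001,0,0,0],[0,0,0,0,0,0]]])

```text
clock: 14.25
tcp_pos: [0.5021, 0.1261, 0.0766]
tool_rot: [0.811, 0.585, 0.001, 0.0]
wrist_force: [-2.2, 0.2, 13.3]
grip_width: 0.0123
```

Emit:
step_arm(rows=[[[0,0,0.001,0,0,0],[0,0,0.001,0,0,0],[0,0,0,0,0,0]]])

```text
clock: 14.62
tcp_pos: [0.5015, 0.1261, 0.0737]
tool_rot: [0.811, 0.585, 0.001, -0.0]
wrist_force: [-0.2, 2.2, 3.3]
grip_width: 0.0124
```

```bash
python3 chk.py w10
```

```text
[0.50152607 0.12612494 0.07364835] -18.39514733246937 [0.06416664 3.08787535 4.31343166] 14.675 [0.51875    0.07361557 0.04306284]
err tool mm [-0.64029496 -0.18786379  4.84763793] [-0.03512874  0.05345392 -0.03486905]
```

Emit:
step_arm(rows=[[[0.0003,0,0.001,0,0,0],[0,0,0.001,0,0,0],[0,0,0,0,0,0]]])

```text
clock: 15.05
tcp_pos: [0.5012, 0.126, 0.0711]
tool_rot: [0.811, 0.585, -0.0, -0.0]
wrist_force: [0.7, -0.2, 1.3]
grip_width: 0.012
```

Emit:
step_arm(rows=[[[0.0003,0,0.001,0,0,0],[0,0,0.0005,0,0,0],[0,0,0,0,0,0]]])

```text
clock: 15.42
tcp_pos: [0.5012, 0.1262, 0.0695]
tool_rot: [0.811, 0.585, -0.0, 0.0]
wrist_force: [0.3, 0.4, -1.0]
grip_width: 0.0123
```

Emit:
step_arm(rows=[[[0,0,0.0005,0,0,0],[0,0,0,0,0,0]]])

```text
clock: 15.68
tcp_pos: [0.5013, 0.1263, 0.0692]
tool_rot: [0.811, 0.585, -0.0, -0.0]
wrist_force: [0.4, -0.8, -1.6]
grip_width: 0.0123
```

Emit:
step_arm(rows=[[[0,0,0.0005,0,0,0],[0,0,0,0,0,0]]])

```text
clock: 15.92
tcp_pos: [0.5014, 0.1264, 0.0688]
tool_rot: [0.811, 0.585, 0.0, 0.0]
wrist_force: [0.1, 1.1, -0.8]
grip_width: 0.0124
```

Emit:
step_arm(rows=[[[0,0,0.0004,0,0,0],[0,0,0,0,0,0]]])

```text
clock: 16.18
tcp_pos: [0.5014, 0.1263, 0.0688]
tool_rot: [0.811, 0.585, 0.0, 0.0]
wrist_force: [-1.7, -0.3, 5.8]
grip_width: 0.0123
```

Emit:
step_arm(rows=[[[0,0,0.0003,0,0,0],[0,0,0,0,0,0]]])

```text
clock: 16.42
tcp_pos: [0.5014, 0.1264, 0.0688]
tool_rot: [0.811, 0.585, 0.0, 0.0]
wrist_force: [-3.8, -0.6, 9.6]
grip_width: 0.0125
```

Emit:
step_arm(rows=[[[0,0,0.0003,0,0,0],[0,0,0,0,0,0]]])

```text
clock: 16.68
tcp_pos: [0.5014, 0.1264, 0.0688]
tool_rot: [0.811, 0.585, 0.0, 0.0]
wrist_force: [-4.3, -0.5, 13.8]
grip_width: 0.0119
```

Emit:
step_arm(rows=[[[0,-0.0002,0.0003,0,0,0],[0,0,0,0,0,0]]])

```text
clock: 16.92
tcp_pos: [0.5014, 0.1264, 0.0688]
tool_rot: [0.811, 0.585, 0.0, 0.0]
wrist_force: [-5.4, -0.4, 16.5]
grip_width: 0.0123
```

```bash
python3 -c "
from h import *
p,Rt,s=pose();print(s['wrist_force'],s['torque'],s['clock'])"
```

```text
[-5.39916642 -0.37963794 16.53317314] [-0.31581635  1.1503276  -0.03877746] 16.925
```

Emit:
step_arm(rows=[[[0,-0.0001,0.0002,0,0,0],[0,0,0,0,0,0],[0,0,0,0,0,0]]])

```text
clock: 17.3
tcp_pos: [0.5014, 0.1264, 0.0688]
tool_rot: [0.811, 0.585, 0.0, 0.0]
wrist_force: [-4.9, -0.6, 19.6]
grip_width: 0.0125
```

Emit:
step_arm(rows=[[[0,0,0,0,0,0],[0,0,0,0,0,0],[0,0,0,0,0,0],[0,0,0,0,0,0]]])

```text
clock: 17.8
tcp_pos: [0.5014, 0.1264, 0.0688]
tool_rot: [0.811, 0.585, 0.0, 0.0]
wrist_force: [-5.5, -2.1, 19.3]
grip_width: 0.0123
```

Emit:
step_arm(rows=[[[0,0.0001,-0.0005,0,0,0],[0,0.0001,-0.0005,0,0,0],[0,0,0,0,0,0]]])

```text
clock: 18.18
tcp_pos: [0.5014, 0.1264, 0.0688]
tool_rot: [0.811, 0.585, 0.0, 0.0]
wrist_force: [-3.0, -0.6, 8.6]
grip_width: 0.0126
```

Emit:
step_arm(rows=[[[0,0,0,0,0,0],[0,0,0,0,0,0],[0,0,0,0,0,0],[0,0,0,0,0,0],[0,0,0,0,0,0],[0,0,0,0,0,0]]], gripper=-1, squeeze=20)

```text
clock: 18.92
tcp_pos: [0.5012, 0.1264, 0.0683]
tool_rot: [0.811, 0.585, -0.0, -0.0]
wrist_force: [0.7, -0.3, 1.0]
grip_width: 0.0854
```

Open and free; back straight up and look.

Emit:
step_arm(rows=[[[0,0,-0.02,0,0,0],[0,0,-0.03,0,0,0],[0,0,-0.04,0,0,0],[0,0,-0.03,0,0,0],[-0.04,0,0,0,0,0],[-0.04,0,0,0,0,0],[-0.03,0,0,0,0,0],[0,0,0,0,0,0],[0,0,0,0,0,0],[0,0,0,0,0,0]]])

```text
clock: 20.18
tcp_pos: [0.4667, 0.0228, 0.1883]
tool_rot: [0.811, 0.585, 0.0, -0.0]
wrist_force: [-0.2, 0.4, -0.4]
grip_width: 0.0854
```

Run:
```python
from e import *
print(p,s['wrist_force'],s['clock'])
cv2.imwrite('pics/w11.png',im['frame'])
f=im['frame']
r=finder.cut_out('wrist','cover_grip')[0];print(r['conf'],r['rect'])
for dz in (.020,.024,.028,.038): print(dz,fit(im,r['mask'],COVER,[501.6,125.5,-18.4],dz))
sc=optics.get_image('scene');x,y=proj(sc,[.502,.1255,.05]).astype(int);cv2.imwrite('pics/s11.png',cv2.resize(sc['frame'][y-35:y+35,x-45:x+45],(770,600),interpolation=cv2.INTER_CUBIC))
t=optics.get_image('top');cv2.imwrite('pics/t11.png',t['frame'])
```

```text
[0.46669192 0.02273954 0.18822598] [-0.65318253 -0.06885374  0.0833877 ] 20.225
0.71 [244.6, 34.3, 159.9, 104.9]
0.02 (array([502.46967961, 126.07746389, -18.39772683]), np.float64(310.01960784313724), np.float64(15021.0))
0.024 (array([502.16524789, 125.28454448, -18.28807446]), np.float64(286.99607843137255), np.float64(15021.0))
0.028 (array([501.81405247, 124.67219693, -18.4269639 ]), np.float64(607.9215686274509), np.float64(15021.0))
0.038 (array([501.82945202, 121.63243348, -18.53247019]), np.float64(1772.6549019607844), np.float64(15021.0))
```

View pics/w11.png

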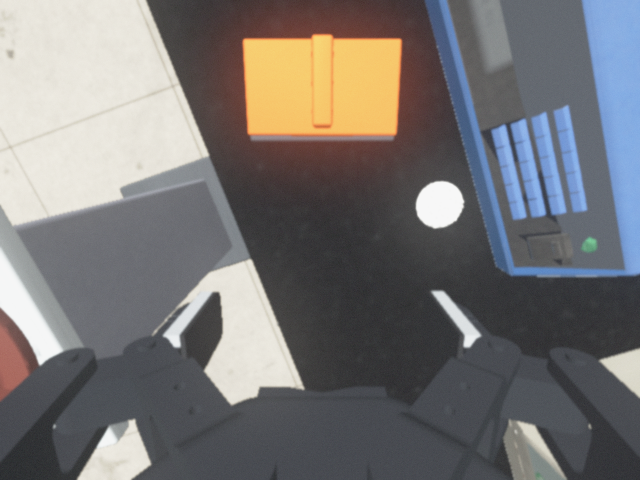

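View pics/s11.png

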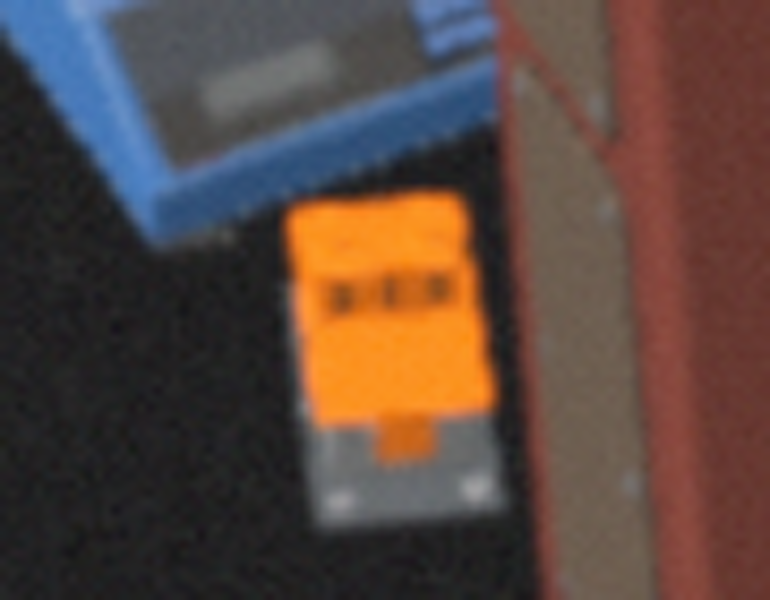

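View pics/t11.png

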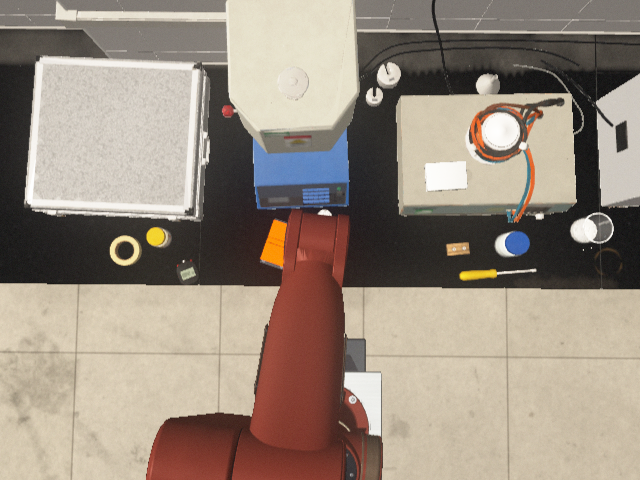

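```bash
python3 -c "
from h import *
robot.job_done();print(telemetry.read_state()['clock'])"
```

```text
the job is handed in; nothing more can be done
the job is handed in; nothing more can be done
```

The orange cover is on the grey housing and, as far as I can tell, fully snapped home. I handed the job in at about 20.3 s of the 51 s allowed.

**Press:** I gripped the cover by its rib and lined it up lengthwise using the wrist camera. Resistance rose to about 13 N, then fell to near zero, as expected when the clips pass the catches. The plate then met the rim at the expected height. I held about 19.5 N at the wrist, roughly 20–21 N with the cover's own weight, for about 0.6 s. Then I eased off, opened the gripper and backed straight up. The highest vertical reading was 19.6 N, with up to 5.5 N sideways.

**Last checks:**
- **Fit:** the wrist view fits best with the plate at rim height, within about 2 mm and level. It is centred within about 1 mm and turned the same way as the housing.
- **Clips:** in the scene view a clip arm hangs outside the near short end; the far one is not visible.
- **Other things:** the bystanders look unmoved in the top view. The arm partly hides the petri dish there, but it shows in the wrist view.

**Disagreement:** the position reported for the wrist camera is off by about 1.4 mm. I corrected for it by measuring cover and housing in the same view. The catch joints cannot be read directly, so I inferred that they snapped from the drop in force and the seated height.

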